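# Fill the gaps in the inclined settling rack and start the timer

### The arm

A 6-joint arm with a two-finger parallel gripper is mounted at the origin on the work surface. World frame = base frame: x ahead of the robot, y to its left, z up, the work surface at z = 0. Lengths are in m, angles in rad, forces in N, time in s.
With the tool pointing down it reaches from about 0.35 to 0.975 m from the base axis. Payload 4.9 kg.
Tool frame: the origin (TCP) lies midway between the tips of the shut fingers; the grasp point (between the pads) lies 19 mm behind it (ctrl.hold_point_z is the distance from the TCP to the grasp point, in m); z points along the fingers, y is the line along which they close (so a half turn about z gives the same grasp; the last joint's range is limited). The gripper opens to 85 mm and grips with 20 to 120 N. Pads are 22 mm wide; open, the fingers measure 114 mm over their backs; the gripper's body (76 mm by 85 mm) begins 54 mm behind the grasp point. The pads swing forward as they close: fully open they stand 13 mm farther back than shut.
Start: joints at [-1.303, 0.053, 1.613, -0, 1.476, -0.119], TCP at [0.236, -0.579, 0.198] pointing down, gripper open.
Joint ranges: [-3.01, 3.01], [-1.01, 2.22], [0.06, 2.58], [-1.02, 4.17], [0.09, 2.62], [-3.14, 3.14]. Speed limits (rad/s): [2.57, 2.57, 3.14, 3.14, 3.14, 3.14].

### API

Orientations are given as a rotation vector (axis times angle).
In Python, from station import status, viewer, finish_job, ctrl gives the robot as it stands.
- The arm moves only by the shell command python3 -m jog 'ROWS' [FORCE]. ROWS is JSON, a list of rows, each a list of 7 numbers: the turn, a rotation vector about the tool's x, y, z each as a share of 5 degrees, from -1 to 1, then the shift along the tool's x, y, z each as a share of 30 mm, from -1 to 1, then the opening, from -1 (shut) to 1 (fully open). A call has 1 to 5 rows; each row shifts and turns the commanded pose from where the row before left it, along the tool's axes as they then stand; what a row does not reach is not made up. A row lasts 1/8 s, in which the tool goes at most 62.5 mm and 10.7 degrees, less where a joint would pass 70% of its speed; a pose out of reach is approached as far as the arm can. A call with a number of a shift or a turn outside -1 to 1 is refused whole. A call with a gripper value outside its range is refused whole. The fingers move at their own pace and stop on an object; FORCE is the grip in N (left out, the last holds). Time passes only in rows, so rows that do not move let the fingers close. It gives the time, the measured TCP pose, the force, the opening and the grip force at its end, in the units of the state.
- status.get_obs(): the state, without advancing time (a new reading comes with each control period).
- viewer.get_image(name): name is "side" or "top"; returns a dict with "img" (480x640x3 uint8, red, green, blue), "fovy" (degrees; the focal length in pixels is half the picture's height over the tangent of half this angle, whatever the lens; pixels are square), "cx", "cy" (the principal point, pixels), "distortion" ([k1, k2, p1, p2, k3] as OpenCV has them; the pictures are not rectified), "rvec" (rotation vector, rad) and "tvec" (3), from world to camera coordinates, as OpenCV has them. Camera axes: x right, y down, z forward; pixel columns grow to the right and rows downward; lengths in m; the calibration is good to about 2 mm. A picture is of the moment at which its call begins. There is no depth.
- finish_job(): hands the job in; it is judged then, once.
The state is a dict: "t": time; "q": joint angles; "dq": joint speeds; "effort": joint torques, N m; "tool_pos": TCP position; "tool_rot": TCP orientation; "contact_force": force on the tool from outside, world axes, zero at the start; "wrist_torque": the same for the moment, N m; "opening": finger opening in m; "grip_force": force on a finger pad.
Only numpy, scipy, OpenCV 4.12 (cv2) and the standard library are available. Lean on these libraries where they do the work, as an engineer would, in place of code of your own. Each camera call takes 0.05 s, during which the arm holds its last target. There are 200 camera calls.

### The job

The settling test needs a full rack: put the spare sample bottles standing on the bench into the empty cells of the inclined rack, one to a cell, base first and fully home, lowering them in by hand rather than dropping them, and leave the bottles already in the rack where they are. Only when the rack is full, start the bench timer by pressing its spring plunger right down to its stop, then let it come back up. Do not knock over or push about the beaker, wash bottle or spatula.

Things in the scene. Friction and masses are not known exactly. Their poses are not given: they have to be found in the camera images.
- rack: fixed rack: a grey sheet-metal tray, a single row of 5 square cells, on a blue stand; 350 mm along the row. Cells 64 x 64 mm inside, 70 mm deep, walls 5 mm, 69 mm from cell to cell. Exactly two of the five cells are empty at the start, any two. Origin on the bench under the middle of the tray; y along the row, z up.
- cell1 (a point): centre of the floor of cell 1, at the left (+y) end of the row, about 64 mm above the bench. The point's z axis points up out of the cell along its axis, which leans 25 degrees from vertical, the top towards the robot; its y runs along the row, its x up the slope away from the robot.
- cell2 (a point): the same for cell 2
- cell3 (a point): the same for cell 3
- cell4 (a point): the same for cell 4
- cell5 (a point): the same for cell 5, at the right (-y) end of the row
- rack_bottle1: white plastic sample bottle with a ribbed blue screw cap and a paper label, 56 mm diameter, 135 mm tall: straight body up to 82 mm, shoulder to 102 mm, cap 36 mm diameter from 104 to 135 mm; about 0.2 to 0.35 kg. Origin at the centre of its underside, z towards the cap. Already in some cell of the rack, resting against the lower wall of the cell; its upper 65 mm stand out.
- rack_bottle2: another identical bottle already in the rack
- rack_bottle3: another identical bottle already in the rack
- spare1: spare bottle, identical to those in the rack (white plastic sample bottle with a ribbed blue screw cap and a paper label, 56 mm diameter, 135 mm tall: straight body up to 82 mm, shoulder to 102 mm, cap 36 mm diameter from 104 to 135 mm), standing upright and loose on the bench beside the rack. Origin at the centre of its underside.
- spare2: the other spare bottle, the same, elsewhere on the bench
- plunger_top (a point): centre of the top of the round black plunger head (44 mm diameter) on the bench timer, about 90 mm above the bench when up. The timer is a fixed grey box 100 x 120 x 54 mm with a black display panel and the plunger in a metal collar on top. z up; the head moves straight down.
- plunger (a joint): travel of the plunger: 0 up, 0.012 m pressed down to its stop; its spring takes about 3 N to start and 9 N at the stop, and brings it back up
- beaker: bystander: glass beaker, 80 mm diameter, 95 mm tall, loose; origin at the centre of its underside
- wash_bottle: bystander: clear plastic wash bottle with white cap and bent spout, 72 mm diameter, 200 mm tall, loose; origin at the centre of its underside
- spatula: bystander: steel laboratory spatula with a black grip, 180 mm long, 8 mm thick, lying loose on the bench in front of the rack
Things that resemble listed ones, but are neither listed nor needed, are in the scene too. Leave any orange look-alike of the spare2 alone.

How it is judged:
On the way, in this order (a step that is already met when the one before it is completed fails the run):
1. both spare bottles are in cells of the rack, base first and fully home, so that every cell is filled (((distance between spare1 and cell1 below 0.011 m and z of spare1 in the frame of cell1 below 0.006 m) or (distance between spare1 and cell2 below 0.011 m and z of spare1 in the frame of cell2 below 0.006 m) or (distance between spare1 and cell3 below 0.011 m and z of spare1 in the frame of cell3 below 0.006 m) or (distance between spare1 and cell4 below 0.011 m and z of spare1 in the frame of cell4 below 0.006 m) or (distance between spare1 and cell5 below 0.011 m and z of spare1 in the frame of cell5 below 0.006 m)) and ((distance between spare2 and cell1 below 0.011 m and z of spare2 in the frame of cell1 below 0.006 m) or (distance between spare2 and cell2 below 0.011 m and z of spare2 in the frame of cell2 below 0.006 m) or (distance between spare2 and cell3 below 0.011 m and z of spare2 in the frame of cell3 below 0.006 m) or (distance between spare2 and cell4 below 0.011 m and z of spare2 in the frame of cell4 below 0.006 m) or (distance between spare2 and cell5 below 0.011 m and z of spare2 in the frame of cell5 below 0.006 m))), for 0.2 s.
2. with the rack full, the timer's plunger is pressed down to its stop (value of joint plunger above 0.0105 m), for 0.05 s.
At the end, for the whole second after the job is handed in: both spares stand in cells, base first, underside within 6 mm of the cell floor (11 mm of its centre); the other three are within 15 mm of where they were, so every cell is filled; all bottles at rest (under 0.02 m/s); the timer plunger is back up (under 2 mm) (all of step 1 and linear speed of each of rack_bottle1, rack_bottle2, rack_bottle3, spare1, spare2 below 0.02 m/s and distance of each of rack_bottle1, rack_bottle2, rack_bottle3 from where it was at the start of the episode below 0.015 m and value of joint plunger below 0.002 m); the robot touches nothing.
It fails at once if a bottle already in the rack is shifted more than 15 mm (distance of any of rack_bottle1, rack_bottle2, rack_bottle3 from where it was at the start of the episode above 0.015 m).
It fails at once if the timer's plunger is pressed more than 5 mm before the rack is full (value of joint plunger above 0.005 m and not (((distance between spare1 and cell1 below 0.011 m and z of spare1 in the frame of cell1 below 0.006 m) or (distance between spare1 and cell2 below 0.011 m and z of spare1 in the frame of cell2 below 0.006 m) or (distance between spare1 and cell3 below 0.011 m and z of spare1 in the frame of cell3 below 0.006 m) or (distance between spare1 and cell4 below 0.011 m and z of spare1 in the frame of cell4 below 0.006 m) or (distance between spare1 and cell5 below 0.011 m and z of spare1 in the frame of cell5 below 0.006 m)) and ((distance between spare2 and cell1 below 0.011 m and z of spare2 in the frame of cell1 below 0.006 m) or (distance between spare2 and cell2 below 0.011 m and z of spare2 in the frame of cell2 below 0.006 m) or (distance between spare2 and cell3 below 0.011 m and z of spare2 in the frame of cell3 below 0.006 m) or (distance between spare2 and cell4 below 0.011 m and z of spare2 in the frame of cell4 below 0.006 m) or (distance between spare2 and cell5 below 0.011 m and z of spare2 in the frame of cell5 below 0.006 m)))).
It fails at once if a spare bottle is dropped or thrown (faster than 0.4 m/s with no finger on it) ((linear speed of spare1 above 0.4 m/s and contact force between the fingers and spare1 below 0.05 N) or (linear speed of spare2 above 0.4 m/s and contact force between the fingers and spare2 below 0.05 N)).
It fails at once if the beaker, wash bottle or spatula is pushed more than 30 mm, or the beaker or wash bottle tipped over (distance of any of beaker, wash_bottle, spatula from where it was at the start of the episode above 0.03 m or angle between any of beaker, wash_bottle's own z axis and vertical above 0.5 rad).
It also fails if it takes over 72 s, if anything falls off the work surface, if the arm or the gripper's body presses on something with over 40 N, if the wrist force passes 120 N, or if a joint passes its speed limit or range.

## Working session

There is one attempt and no reset: what is moved stays moved. The work goes in short steps, Python scripts to look and compute and a shell command to move; the robot and the scene stay as the last step left them, time stands still between calls to the robot, and variables do not carry over. Pictures are saved under pics/ and viewed, at most 12 in all, crops included, and the job is handed in when it is done.

```bash
ls; mkdir -p pics; python3 - <<'E'
from station import status, viewer, ctrl
import cv2,json
for n in("side","top"):
    v=viewer.get_image(n); cv2.imwrite(f"pics/{n}0.png",v["img"][:,:,::-1])
    print({k:v[k] for k in v if k!="img"})
print(status.get_obs(), ctrl.hold_point_z)
E
```

```text
pics
{'fovy': 46.18803032060994, 'cx': 316.33572306843234, 'cy': 238.8019876580979, 'distortion': array([0.03222606, 0.        , 0.        , 0.        , 0.        ]), 'rvec': array([ 1.005182  , -2.47720533,  0.99037462]), 'tvec': array([0.43651787, 0.33255111, 1.02745848])}
{'fovy': 54.557406715912414, 'cx': 325.97340037296107, 'cy': 238.72001065835116, 'distortion': array([0.03375536, 0.        , 0.        , 0.        , 0.        ]), 'rvec': array([ 2.1554302 , -2.21285576,  0.06732433]), 'tvec': array([0.04521237, 0.55067275, 1.1802408 ])}
{'t': 0.1, 'q': array([-1.30297760e+00,  5.33221829e-02,  1.61414818e+00,  1.84519099e-05,
        1.47601001e+00, -1.18992698e-01]), 'dq': array([-0.00083289, -0.00082346, -0.00342007, -0.0008802 ,  0.00018334,
       -0.00096482]), 'effort': array([-1.52610623e-04, -3.94904995e+01, -3.71363640e+01, -2.21184018e-04,
        3.92855087e-03,  2.20145847e-05]), 'tool_pos': array([ 0.23561707, -0.57821303,  0.19727168]), 'tool_rot': array([-3.08117053e+00, -6.03456271e-01,  1.91560096e-04]), 'contact_force': array([ 0.106671  , -0.23588021, -0.48607568]), 'wrist_torque': array([ 0.02082328, -0.02302419,  0.01807887]), 'grip_force': 0.0, 'opening': 0.0855592221642977} 0.0187
```

View pics/side0.png

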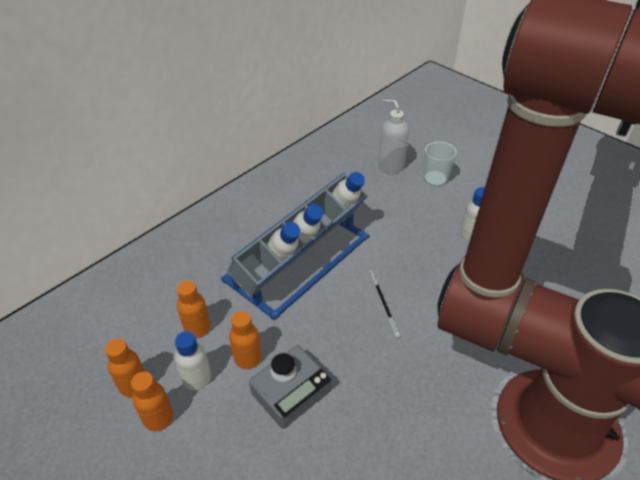

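View pics/top0.png

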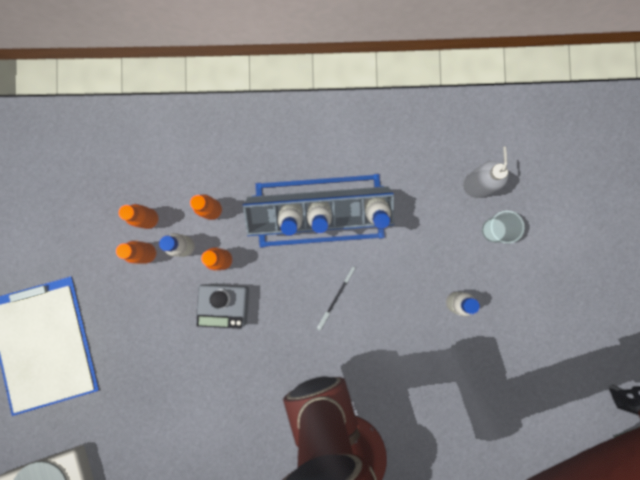

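The top view shows bottles in cells 2, 3 and 5 (caps at 289,225; 320,222; 381,218), so cells 1 and 4 are empty. The spares are at (466,304) and, among four orange look-alikes, at (176,244). The plunger is at (220,298). In the side view the spares' caps are at (481,195) and (187,344), and the plunger at (284,365).

```bash
cat > lib.py <<'E'
import numpy as np, cv2
from station import status, viewer
from scipy.spatial.transform import Rotation as R
class Cam:
    def __init__(s,name):
        v=viewer.get_image(name); s.img=v["img"]; f=240/np.tan(np.radians(v["fovy"]/2))
        s.K=np.array([[f,0,v["cx"]],[0,f,v["cy"]],[0,0,1]]); s.d=v["distortion"]; s.rv=v["rvec"]; s.tv=v["tvec"]
        s.Rm=cv2.Rodrigues(s.rv)[0]; s.c=-s.Rm.T@s.tv
    def ray(s,p):
        u=cv2.undistortPoints(np.array([[p]],float),s.K,s.d)[0,0]; r=s.Rm.T@[u[0],u[1],1]; return r/np.linalg.norm(r)
    def plane(s,p,z):
        r=s.ray(p); return s.c+r*(z-s.c[2])/r[2]
    def proj(s,P): return cv2.projectPoints(np.atleast_2d(P).astype(float),s.rv,s.tv,s.K,s.d)[0][:,0]
def tri(a,pa,b,pb):
    ra,rb=a.ray(pa),b.ray(pb); A=np.c_[ra,-rb]; t=np.linalg.lstsq(A,b.c-a.c,rcond=None)[0]
    P,Q=a.c+ra*t[0],b.c+rb*t[1]; return (P+Q)/2,np.linalg.norm(P-Q)
def blobs(img,lo,hi,amin=40,amax=1e5):
    m=cv2.inRange(cv2.cvtColor(img,cv2.COLOR_RGB2HSV),lo,hi)
    n,_,st,ce=cv2.connectedComponentsWithStats(m)
    return [(ce[i].round(1).tolist(),st[i].tolist()) for i in range(1,n) if amin<st[i,4]<amax]
def to(target,axis,ydir):
    """error from measured pose to target TCP pos, tool z=axis, tool y near ydir; in jog units"""
    o=status.get_obs(); T=R.from_rotvec(o["tool_rot"]); z=np.array(axis,float); z/=np.linalg.norm(z)
    y=np.array(ydir,float); y-=z*(y@z); y/=np.linalg.norm(y)
    D=R.from_matrix(np.c_[np.cross(y,z),y,z]); rv=(T.inv()*D).as_rotvec()
    print("pos",o["tool_pos"].round(4),"turn/5deg",(np.degrees(rv)/5).round(2),"shift/30mm now-axes",(T.inv().apply(target-o["tool_pos"])/.03).round(2),"after-turn axes",(D.inv().apply(target-o["tool_pos"])/.03).round(2))
E
python3 - <<'E'
from lib import *
s,t=Cam("side"),Cam("top")
for n,c in(("side",s),("top",t)):
    print(n,c.c.round(3)); 
    print(" blue",[(a,b[4]) for a,b in blobs(c.img,(105,140,60),(125,255,255))])
    print(" orange",[(a,b[4]) for a,b in blobs(c.img,(5,150,100),(20,255,255))])
    print(" black",[(a,b[4]) for a,b in blobs(c.img,(0,0,0),(180,255,45),60,2500)])
cv2.imwrite("pics/rs.png",cv2.resize(s.img[160:330,210:380,::-1],None,fx=3.5,fy=3.5,interpolation=2))
cv2.imwrite("pics/rt.png",cv2.resize(t.img[165:255,235:405,::-1],None,fx=4.5,fy=4.5,interpolation=2))
E
```

```text
side [-0.024  0.636  0.976]
 blue [([354.8, 181.2], 244), ([478.0, 195.5], 123), ([313.0, 213.6], 297), ([300.4, 275.0], 1128), ([289.6, 231.8], 291), ([185.9, 343.2], 386)]
 orange [([192.2, 309.2], 1237), ([244.5, 341.1], 1337), ([138.4, 385.9], 2960)]
 black [([509.9, 42.2], 199), ([545.7, 98.4], 679), ([618.7, 115.7], 522), ([444.7, 288.6], 118), ([601.9, 305.2], 723), ([282.8, 363.6], 361), ([308.0, 392.0], 271), ([611.7, 434.4], 86)]
top [0.471 0.025 1.215]
 blue [([317.5, 181.8], 447), ([339.2, 232.3], 601), ([319.4, 224.1], 198), ([288.6, 226.8], 203), ([166.9, 243.0], 176), ([75.3, 318.0], 441), ([3.7, 298.8], 54), ([470.4, 305.4], 193)]
 orange [([205.1, 206.4], 523), ([137.8, 215.7], 640), ([135.3, 252.0], 621), ([215.9, 258.7], 487)]
 black [([627.0, 399.2], 455), ([628.0, 434.3], 90), ([325.0, 468.6], 1227)]
```

View pics/rs.png

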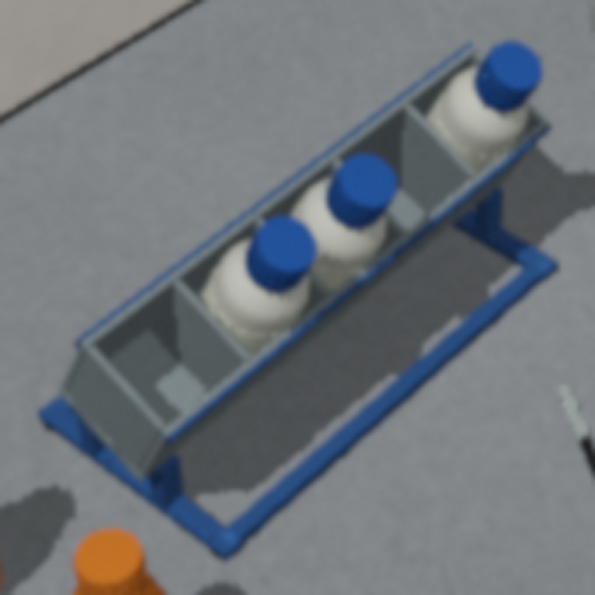

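View pics/rt.png

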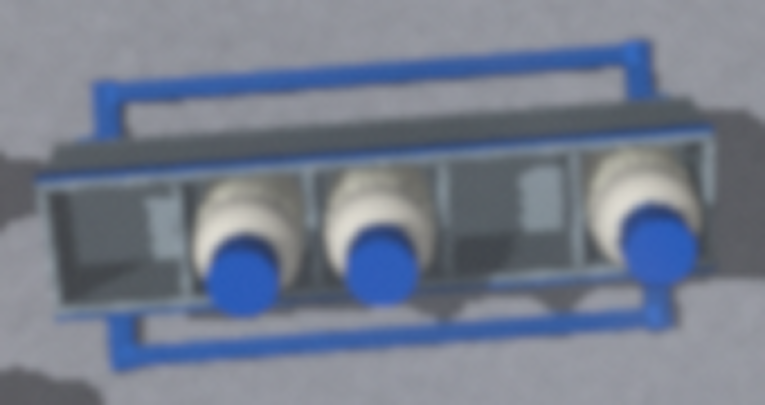

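The crops confirm cells 1 and 4 are empty, and show the rim corners clearly: side crop (82,343), (168,440), (473,45), (548,128); top crop (40,182), (60,315), (712,132), (715,275).

```bash
python3 - <<'E'
from lib import *
s,t=Cam("side"),Cam("top")
S=lambda x,y:(210+(x+.5)/3.5-.5,160+(y+.5)/3.5-.5); T=lambda x,y:(235+(x+.5)/4.5-.5,165+(y+.5)/4.5-.5)
C=[]
for a,b in(((82,343),(40,182)),((168,440),(60,315)),((473,45),(712,132)),((548,128),(715,275))):
    P,e=tri(s,S(*a),t,T(*b)); C.append(P); print("rim",P.round(4),round(e,4))
C=np.array(C); y=(C[0]+C[1]-C[2]-C[3]); print("len",np.linalg.norm(y)/2, "yaw",np.degrees(np.arctan2(-y[0],y[1])),"slope dz",y[2])
x=C[0]+C[2]-C[1]-C[3]; print("x width",np.linalg.norm(x)/2,"tilt",np.degrees(np.arcsin(x[2]/np.linalg.norm(x))), "centre",C.mean(0))
for n,a,b in(("rb2",(289.6,231.8),(288.6,226.8)),("rb3",(313,213.6),(319.4,224.1)),("sp2",(185.9,343.2),(166.9,243.0)),("sp1",(478,195.5),(470.4,305.4)),("plg",(282.8,363.6),(219.5,298))):
    P,e=tri(s,a,t,b); print(n,P.round(4),round(e,4), "top-cam at z .12",t.plane(b,.12).round(4))
# orange bottles: top-ish centroid on plane .07
for p in((205.1,206.4),(137.8,215.7),(135.3,252),(215.9,258.7)): print("or",t.plane(p,.08).round(3))
for n,p in(("wash",(500,170)),("beaker",(505,227)),): print(n,t.plane(p,.1).round(3))
print("spat",t.plane((352,268),0).round(3),t.plane((319,328),0).round(3))
m=cv2.inRange(cv2.cvtColor(t.img,cv2.COLOR_RGB2HSV),(0,0,0),(180,255,60))[285:312,205:235]; ys,xs=np.nonzero(m); print("plg px",xs.mean()+205,ys.mean()+285,len(xs))
E
```

```text
rim [0.6271 0.22   0.1382] 0.0005
rim [0.5607 0.2167 0.1043] 0.0
rim [ 0.6431 -0.1282  0.1409] 0.001
rim [ 0.5738 -0.1301  0.1091] 0.0038
len 0.3478601692058138 yaw 2.4002839745894624 slope dz -0.0074716253832420865
x width 0.07543439359201383 tilt 25.816376309843374 centre [0.60117456 0.04460644 0.12312681]
rb2 [0.5709 0.1138 0.1734] 0.0016 top-cam at z .12 [0.5754 0.1178 0.12  ]
rb3 [0.5747 0.044  0.1733] 0.0005 top-cam at z .12 [0.5799 0.0448 0.12  ]
sp2 [0.5434 0.4028 0.1215] 0.0034 top-cam at z .12 [0.5447 0.4046 0.12  ]
sp1 [ 0.3842 -0.2982  0.1203] 0.0083 top-cam at z .12 [ 0.3808 -0.3009  0.12  ]
plg [0.4099 0.2927 0.0748] 0.0011 top-cam at z .12 [0.4127 0.2825 0.12  ]
or [0.635 0.325 0.08 ]
or [0.616 0.489 0.08 ]
or [0.527 0.495 0.08 ]
or [0.506 0.3   0.08 ]
wash [ 0.701 -0.393  0.1  ]
beaker [ 0.563 -0.398  0.1  ]
spat [ 0.475 -0.035  0.   ] [0.323 0.055 0.   ]
plg px 222.2941176470588 298.1764705882353 68
```

```bash
T='[0,0,-1,0,0,0,1]'
python3 -m jog '[[0,0,-1,0,0,0,1],[0,0,-1,0,0,0,1],[0,0,-1,0,0,0,1],[0,0,-1,0,0,0,1],[0,0,-1,0,0,0,1]]'
python3 -m jog '[[0,0,-1,0,0,0,1],[0,0,-1,0,0,0,1],[0,0,-1,0,0,0,1],[0,0,-1,0,0,0,1],[0,0,-1,0,0,0,1]]'
python3 -m jog '[[0,0,-1,0,0,0,1],[0,0,-1,0,0,0,1],[0,0,-1,0,0,0,1],[0,0,-1,0,0,0,1],[0,0,0,0,0,0,1]]'
python3 - <<'E'
from lib import *
to(np.array([.381,-.301,.19]),[0,0,-1],[.9991,.0419,0])
E
```

```text
t: 0.92
tool_pos: [0.2357, -0.5788, 0.1983]
tool_rot: [-2.877, -1.261, -0.0]
contact_force: [-1.0, 0.4, -1.0]
opening: 0.0854
grip_force: 0.0
t: 1.55
tool_pos: [0.2357, -0.5787, 0.1983]
tool_rot: [-2.536, -1.854, -0.0]
contact_force: [0.0, 0.8, 0.0]
opening: 0.0858
grip_force: 0.0
t: 2.17
tool_pos: [0.2358, -0.5788, 0.1983]
tool_rot: [-2.18, -2.262, -0.0]
contact_force: [-1.2, 0.1, -0.2]
opening: 0.0854
grip_force: 0.0
pos [ 0.2358 -0.5788  0.1983] turn/5deg [-0.   -0.   -0.06] shift/30mm now-axes [9.07 5.18 0.28] after-turn axes [9.05 5.23 0.28]
```

```bash
python3 -m jog '[[0,0,0,0.9,0.52,0,1],[0,0,0,0.9,0.52,0,1],[0,0,0,0.9,0.52,0,1],[0,0,0,0.9,0.52,0,1],[0,0,0,0.9,0.52,0,1]]' >/dev/null
python3 - <<'E'
from lib import *
s,t=Cam("side"),Cam("top")
bs=[b for b in blobs(s.img,(105,140,60),(125,255,255)) if 450<b[0][0]<520 ]; bt=[b for b in blobs(t.img,(105,140,60),(125,255,255)) if 440<b[0][0]<500]
print(bs,bt)
if bs and bt: print(tri(s,bs[0][0],t,bt[0][0]))
to(np.array([.381,-.301,.19]),[0,0,-1],[.9991,.0419,0])
E
```

```text
[([478.0, 195.4], [473, 188, 11, 17, 122])] [([470.4, 305.3], [462, 299, 17, 14, 192])]
(array([ 0.38440609, -0.29820264,  0.1205076 ]), np.float64(0.008133084552896056))
pos [ 0.3097 -0.439   0.1984] turn/5deg [ 0.01 -0.   -0.03] shift/30mm now-axes [4.5  2.55 0.28] after-turn axes [4.5  2.57 0.28]
```

```bash
python3 -m jog '[[0,0,0,0.9,0.52,0,1],[0,0,0,0.9,0.52,0,1],[0,0,0,0.9,0.52,0,1],[0,0,0,0.9,0.52,0,1],[0,0,0,0.9,0.5,0,1]]' >/dev/null
python3 -m jog '[[0,0,0,0,0,0,1],[0,0,0,0,0,0.8,1],[0,0,0,0,0,0.8,1],[0,0,0,0,0,0.8,1],[0,0,0,0,0,0.8,1]]'
python3 -m jog '[[0,0,0,0,0,0,1],[0,0,0,0,0,0,-1],[0,0,0,0,0,0,-1],[0,0,0,0,0,0,-1],[0,0,0,0,0,0,-1]]' 50
python3 -m jog '[[0,0,0,0,0,0,-1],[0,0,0,0,0,0,-1],[0,0,0,0,0,0,-1]]' 50
python3 - <<'E'
from lib import *
to(np.array([.381,-.301,.101]),[0,0,-1],[.9991,.0419,0])
E
```

```text
t: 4.15
tool_pos: [0.3803, -0.3045, 0.1017]
tool_rot: [2.181, 2.261, -0.001]
contact_force: [-0.4, -1.1, -0.1]
opening: 0.0857
grip_force: 0.0
t: 4.78
tool_pos: [0.3811, -0.3033, 0.1029]
tool_rot: [2.178, 2.262, -0.0]
contact_force: [0.3, -0.8, -0.3]
opening: 0.0124
grip_force: 0.0
t: 5.15
tool_pos: [0.3808, -0.3031, 0.1024]
tool_rot: [-2.179, -2.263, -0.0]
contact_force: [-0.0, 0.4, -0.6]
opening: 0.0
grip_force: 0.0
pos [ 0.3808 -0.3031  0.1024] turn/5deg [-0.   -0.   -0.05] shift/30mm now-axes [0.07 0.01 0.05] after-turn axes [0.07 0.01 0.05]
```

```bash
python3 - <<'E'
from lib import *
s,t=Cam("side"),Cam("top")
a=cv2.resize(s.img[120:320,400:600],(400,400)); b=cv2.resize(t.img[220:420,380:580],(400,400))
cv2.imwrite("pics/g1.png",np.hstack([a,b])[:,:,::-1])
print(s.proj([.381,-.303,.1024]),t.proj([.381,-.303,.1024]))
E
```

```text
[[480.74102189 200.86365222]] [[469.01898212 304.74150264]]
```

View pics/g1.png

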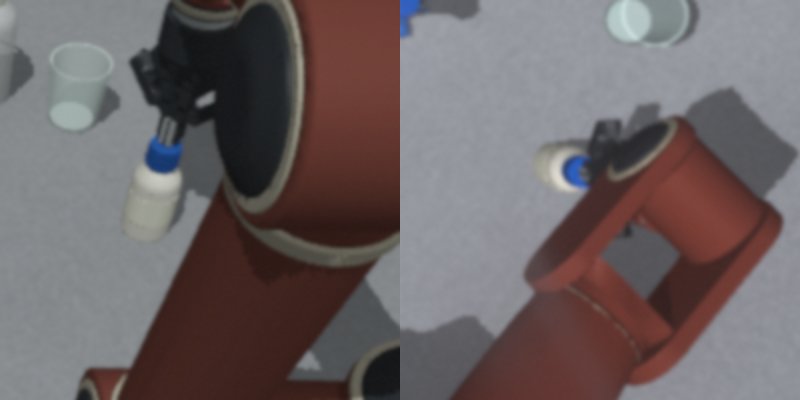

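The fingers shut on nothing. They appear at or behind the cap (side about 482,189; top about 480,297), while the cap is still at (469,305) in the top view. I'll zoom in.

```bash
python3 - <<'E'
from lib import *
s,t=Cam("side"),Cam("top")
P=np.array([.381,-.303,.1024]); o=[]
for c,(u,v) in((s,(482,190)),(t,(475,300))):
    im=cv2.resize(c.img[v-35:v+35,u-28:u+28],None,fx=7,fy=7,interpolation=2); 
    for q in c.proj([P,P+[0,0,.0187]]): cv2.circle(im,tuple(int(k) for k in ((q-[u-28,v-35]+.5)*7)),4,(255,255,0),1)
    o.append(im)
    print([b for b in blobs(c.img,(105,140,60),(125,255,255),20) if 440<b[0][0]<520])
cv2.imwrite("pics/g2.png",np.hstack(o)[:,:,::-1]); print(status.get_obs())
E
```

```text
[([481.2, 197.7], [473, 189, 18, 17, 210])]
[([467.0, 305.2], [462, 299, 11, 14, 99])]
{'t': 5.35, 'q': array([-8.25254745e-01, -2.06614086e-01,  2.02199406e+00, -7.45741523e-06,
        1.32624532e+00, -8.63003295e-01]), 'dq': array([ 0.00230931, -0.00048489, -0.00080412, -0.0004884 , -0.00040534,
        0.00054485]), 'effort': array([ 3.47630157e-03, -2.61957872e+01, -3.52145219e+01, -2.46517639e-04,
        7.03153601e-04, -1.40584078e-05]), 'tool_pos': array([ 0.38087111, -0.30313276,  0.10239042]), 'tool_rot': array([-2.17909526e+00, -2.26294960e+00,  8.33672630e-06]), 'contact_force': array([ 0.12794403, -0.30045964, -0.60802569]), 'wrist_torque': array([ 0.00335021,  0.02850077, -0.02468318]), 'grip_force': 0.0, 'opening': -0.00021746158978360033}
```

View pics/g2.png

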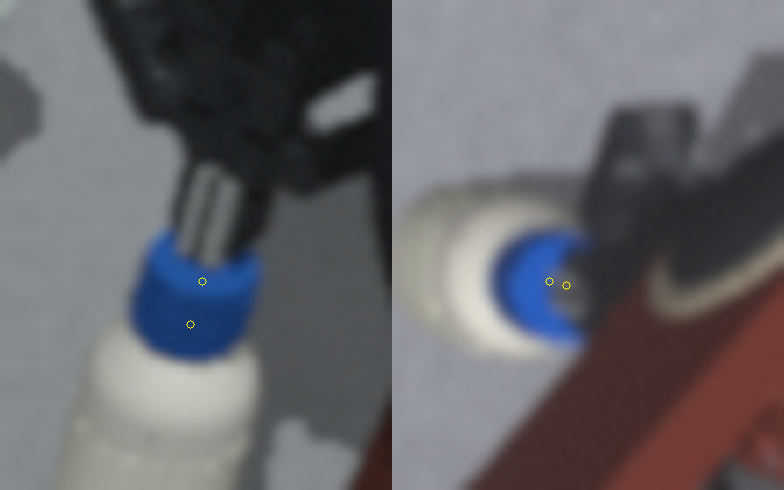

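The shut fingers appear to end in the cap's top disc (side crop about 208,262), higher than the projected TCP. I'll raise the tool and check where the tips really are.

```bash
python3 -m jog '[[0,0,0,0,0,-0.5,-1],[0,0,0,0,0,-0.8,-1],[0,0,0,0,0,-0.8,-1],[0,0,0,0,0,-0.4,-1],[0,0,0,0,0,0,-1]]'
python3 - <<'E'
from lib import *
s,t=Cam("side"),Cam("top")
P=status.get_obs()["tool_pos"]; o=[]
for c,(u,v) in((s,(485,180)),(t,(472,302))):
    im=cv2.resize(c.img[v-35:v+35,u-28:u+28],None,fx=7,fy=7,interpolation=2); 
    for q in c.proj([P,P+[0,0,.0187]]): cv2.circle(im,tuple(int(k) for k in ((q-[u-28,v-35]+.5)*7)),4,(255,255,0),1)
    o.append(im)
    print([b for b in blobs(c.img,(105,140,60),(125,255,255),20) if 440<b[0][0]<520])
cv2.imwrite("pics/g3.png",np.hstack(o)[:,:,::-1])
E
```

```text
t: 5.98
tool_pos: [0.3814, -0.3037, 0.1789]
tool_rot: [2.177, 2.261, -0.0]
contact_force: [-0.3, 0.5, 0.1]
opening: 0.0001
grip_force: 0.0
[([481.6, 196.1], [473, 187, 18, 19, 256])]
[([470.4, 305.3], [462, 299, 17, 14, 193])]
```

View pics/g3.png

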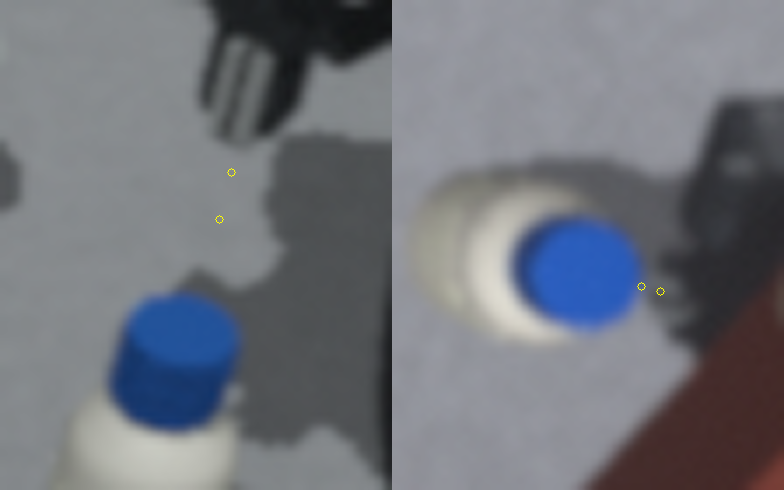

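The shut tips end at side crop (242,145), about 30 mm above the projected TCP at (219,219). So the real fingers stop roughly 30 mm short of the reported TCP, and I'll correct for that.

```bash
python3 - <<'E'
from lib import *
s,t=Cam("side"),Cam("top")
P,e=tri(s,(481.6,196.1),t,(470.4,305.3)); print(P,e)
to(np.array([P[0],P[1],.068]),[0,0,-1],[.9991,.0419,0])
E
```

```text
[ 0.38108668 -0.30139029  0.11796214] 0.00046264140270686673
pos [ 0.3804 -0.3026  0.1761] turn/5deg [-0.02 -0.02 -0.05] shift/30mm now-axes [0.03 0.03 3.6 ] after-turn axes [0.04 0.03 3.6 ]
```

```bash
python3 -m jog '[[0,0,0,0,0,0,1],[0,0,0,0,0,0,1],[0,0,0,0,0,0,1],[0,0,0,0,0,0,1],[0,0,0,0,0,0,1]]' >/dev/null
python3 -m jog '[[0,0,-0.05,0.04,0.02,0.9,1],[0,0,0,0,0,0.9,1],[0,0,0,0,0,0.9,1],[0,0,0,0,0,0.6,1],[0,0,0,0,0,0.3,1]]'
python3 -m jog '[[0,0,0,0,0,0,1],[0,0,0,0,0,0,-1],[0,0,0,0,0,0,-1],[0,0,0,0,0,0,-1],[0,0,0,0,0,0,-1]]' 60
python3 -m jog '[[0,0,0,0,0,0,-1],[0,0,0,0,0,0,-1]]' 60
```

```text
t: 7.42
tool_pos: [0.3811, -0.3016, 0.0684]
tool_rot: [-2.173, -2.267, -0.0]
contact_force: [-0.0, 0.0, -0.1]
opening: 0.0857
grip_force: 0.0
t: 8.05
tool_pos: [0.3817, -0.3024, 0.0704]
tool_rot: [2.173, 2.267, -0.001]
contact_force: [-1.4, -0.6, 4.3]
opening: 0.0347
grip_force: 59.6
t: 8.3
tool_pos: [0.3817, -0.3025, 0.0704]
tool_rot: [2.173, 2.267, -0.001]
contact_force: [-1.1, 0.3, 5.0]
opening: 0.0347
grip_force: 59.6
```

```bash
python3 -m jog '[[0,0,0,0,0,-0.3,-1],[0,0,0,0,0,-0.6,-1],[0,0,0,0,0,-0.9,-1],[0,0,0,0,0,-0.9,-1],[0,0,0,0,0,-0.9,-1]]' 60 >/dev/null
python3 -m jog '[[0,0,0,0,0,-0.9,-1],[0,0,0,0,0,-0.9,-1],[0,0,0,0,0,-0.9,-1],[0,0,0,0,0,-0.9,-1],[0,0,0,0,0,-0.5,-1]]'
python3 -m jog '[[0,0,0,0.5,0.25,0,-1],[0,0,0,0.8,0.4,0,-1],[0,0,0,0.9,0.45,0,-1],[0,0,0,0.9,0.45,0,-1],[0,0,0,0.9,0.45,0,-1]]'
python3 -m jog '[[0,0,0,0.9,0.45,0,-1],[0,0,0,0.9,0.45,0,-1],[0,0,0,0.9,0.45,0,-1],[0,0,0,0.9,0.45,0,-1],[0,0,0,0.5,0.25,0,-1]]'
python3 -m jog '[[-0.5,0,0,0,0,0,-1],[-1,0,0,0,0,0,-1],[-1,0,0,0,0,0,-1],[-1,0,0,0,0,0,-1],[-1,0,0,0,0,0,-1]]' >/dev/null
python3 -m jog '[[-0.5,0,0,0,0,0,-1],[0,0,0,0,0,0,-1],[0,0,0,0,0,0,-1]]'
cat >> lib.py <<'E'
c25,s25=np.cos(np.radians(25)),np.sin(np.radians(25)); yr=np.array([-.0419,.9991,0]); xh=np.array([.9991,.0419,0])
A=-s25*xh+c25*np.array([0,0,1]); F=lambda n: np.array([.630,.0446,.064])+(3-n)*.069*yr
E
python3 - <<'E'
from lib import *
to(F(4)+A*(.0704+.19),-A,xh)
s,t=Cam("side"),Cam("top"); o=status.get_obs(); T=R.from_rotvec(o["tool_rot"])
B=o["tool_pos"]+T.apply([0,0,.0704-.1185]); print("expected cap c",B,s.proj(B),t.proj(B))
for c in(s,t): print([(a,b[4]) for a,b in blobs(c.img,(105,140,60),(125,255,255),20)])
cv2.imwrite("pics/g4.png",cv2.resize(np.hstack([s.img[60:300,220:460],t.img[60:300,260:500]]),None,fx=1.6,fy=1.6)[:,:,::-1])
E
```

```text
t: 9.55
tool_pos: [0.3817, -0.3021, 0.3027]
tool_rot: [2.172, 2.266, -0.0]
contact_force: [-0.2, -0.2, -3.9]
opening: 0.0348
grip_force: 60.2
t: 10.18
tool_pos: [0.4362, -0.1771, 0.2985]
tool_rot: [-2.171, -2.266, 0.0]
contact_force: [0.0, 0.5, -3.3]
opening: 0.0343
grip_force: 60.2
t: 10.8
tool_pos: [0.4922, -0.0518, 0.2987]
tool_rot: [-2.17, -2.268, 0.002]
contact_force: [-0.5, 0.8, -3.1]
opening: 0.0345
grip_force: 60.2
t: 11.8
tool_pos: [0.4926, -0.0543, 0.3005]
tool_rot: [1.942, 2.025, 0.448]
contact_force: [0.8, -0.7, -3.2]
opening: 0.0344
grip_force: 60.8
pos [ 0.4926 -0.0543  0.3005] turn/5deg [-0.01  0.   -0.  ] shift/30mm now-axes [0.8  0.94 0.46] after-turn axes [0.8  0.94 0.46]
expected cap c [ 0.47259989 -0.0549379   0.34417843] [[389.18881755 146.03270434]] [[371.82599142 268.0498291 ]]
[([388.2, 146.3], 380), ([350.4, 183.9], 89), ([313.0, 213.5], 297), ([300.4, 275.1], 1128), ([289.7, 231.8], 292), ([185.9, 343.2], 387)]
[([317.4, 181.8], 441), ([380.8, 222.1], 256), ([319.4, 224.2], 197), ([288.6, 226.8], 201), ([297.9, 240.6], 287), ([166.9, 243.1], 173), ([363.7, 269.0], 49), ([75.3, 317.7], 413), ([3.6, 298.7], 52)]
```

View pics/g4.png

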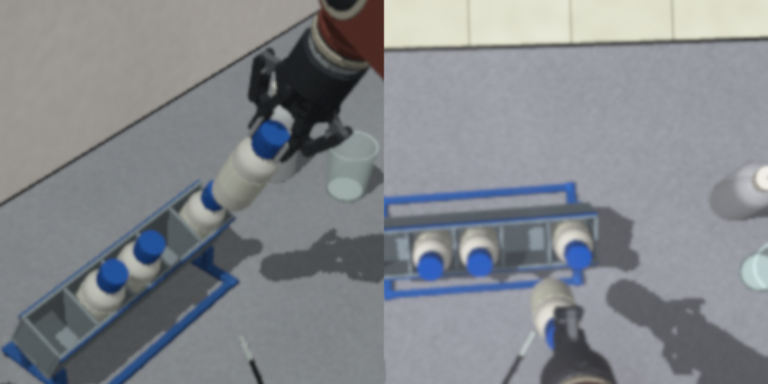

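The bottle is held upright in the tool frame and tilted parallel to the racked ones. Its cap is seen at side (388,146) against an expected (389,146). I'll move it over cell 4.

```bash
python3 -m jog '[[0,0,0,0.4,0.47,0.2,-1],[0,0,0,0.4,0.47,0.26,-1],[0,0,0,0,0,0.8,-1],[0,0,0,0,0,0.9,-1],[0,0,0,0,0,0.9,-1]]' >/dev/null
python3 -m jog '[[0,0,0,0,0,0.5,-1],[0,0,0,0,0,0,-1],[0,0,0,0,0,0,-1]]'
python3 - <<'E'
from lib import *
to(F(4)+A*(.0704),-A,xh)
s,t=Cam("side"),Cam("top"); o=status.get_obs(); T=R.from_rotvec(o["tool_rot"])
print([(a,b[4]) for a,b in blobs(s.img,(105,140,60),(125,255,255),20)])
B=o["tool_pos"]+T.apply([0,0,.0704-.1185]); print(s.proj(B))
# predicted: bottle base circle in side; cell rim corners
a=A; 
for n,c in(("s",s),("t",t)):
    q=c.proj(np.array([F(4)+.07*A+sx*.032*(c25*xh+[0,0,s25])+sy*.032*yr for sx in(-1,1) for sy in(-1,1)])); print(n,"cell4 rim inner",q.round(1).tolist())
im=t.img[180:250,310:400].copy(); im=cv2.resize(im,None,fx=4.4,fy=4.4,interpolation=2); im2=cv2.resize(s.img[150:250,280:400],None,fx=3.3,fy=3.3,interpolation=2)
for c,k,u,v,f in((t,im,310,180,4.4),(s,im2,280,150,3.3)):
    for w in [F(4)+.07*A+sx*.032*(c25*xh+[0,0,s25])+sy*.032*yr for sx in(-1,1) for sy in(-1,1)]:
        q=c.proj(w)[0]; cv2.circle(k,(int((q[0]-u+.5)*f),int((q[1]-v+.5)*f)),3,(255,255,0),1)
h=max(im.shape[0],im2.shape[0]); pad=lambda k:cv2.copyMakeBorder(k,0,h-k.shape[0],0,0,0)
cv2.imwrite("pics/g5.png",np.hstack([pad(im2),pad(im)])[:,:,::-1])
E
```

```text
t: 12.9
tool_pos: [0.5628, -0.0272, 0.217]
tool_rot: [1.94, 2.024, 0.45]
contact_force: [0.1, -0.1, -3.2]
opening: 0.0344
grip_force: 60.8
pos [ 0.5628 -0.0272  0.217 ] turn/5deg [0.02 0.   0.  ] shift/30mm now-axes [-0.   -0.04  3.26] after-turn axes [-0.   -0.04  3.26]
[([348.5, 171.6], 315), ([359.0, 185.5], 35), ([312.8, 213.7], 291), ([300.5, 275.0], 1129), ([289.6, 231.8], 291), ([185.9, 343.2], 387)]
[[349.66184179 171.31405935]]
s cell4 rim inner [[345.5, 209.7], [326.6, 224.9], [326.0, 189.2], [306.7, 203.7]]
t cell4 rim inner [[363.1, 224.9], [336.2, 226.8], [362.2, 199.0], [334.7, 200.9]]
```

View pics/g5.png

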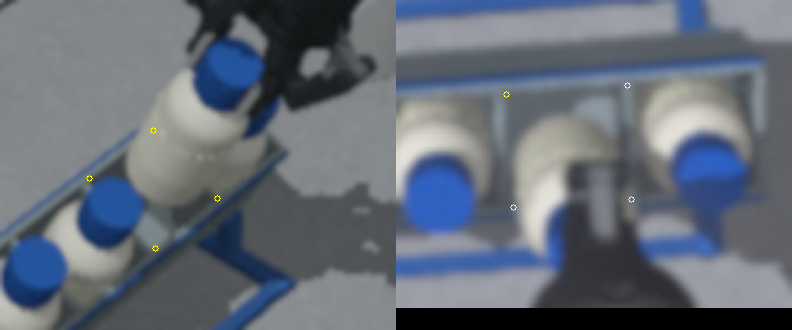

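The tilted bottle is centred over cell 4: top crop bottle centre about 562 between dividers at about 502 and 623. I'm lowering it in.

```bash
python3 -m jog '[[0,0,0,0.02,-0.04,0.3,-1],[0,0,0,0,0,0.3,-1],[0,0,0,0,0,0.3,-1],[0,0,0,0,0,0.3,-1],[0,0,0,0,0,0.3,-1]]'
python3 -m jog '[[0,0,0,0,0,0.3,-1],[0,0,0,0,0,0.3,-1],[0,0,0,0,0,0.3,-1],[0,0,0,0,0,0.2,-1],[0,0,0,0,0,0.1,-1]]'
python3 - <<'E'
from lib import *
to(F(4)+A*(.0704),-A,xh)
E
```

```text
t: 13.62
tool_pos: [0.5802, -0.0257, 0.1734]
tool_rot: [1.942, 2.025, 0.449]
contact_force: [0.1, -0.1, -3.3]
opening: 0.0346
grip_force: 60.9
t: 14.25
tool_pos: [0.5953, -0.025, 0.1411]
tool_rot: [1.942, 2.025, 0.449]
contact_force: [0.1, -0.3, -4.3]
opening: 0.0345
grip_force: 60.9
pos [ 0.5953 -0.025   0.1411] turn/5deg [-0.01 -0.    0.  ] shift/30mm now-axes [-0.03  0.05  0.51] after-turn axes [-0.03  0.05  0.51]
```

```bash
python3 -m jog '[[0,0,0,0,0,0.2,-1],[0,0,0,0,0,0.1,-1],[0,0,0,0,0,0.1,-1],[0,0,0,0,0,0,-1]]'
python3 -m jog '[[0,0,0,0,0,0.05,-1],[0,0,0,0,0,0.05,-1],[0,0,0,0,0,0,-1]]'
python3 - <<'E'
from lib import *
to(F(4)+A*(.0704),-A,xh)
E
```

```text
t: 14.75
tool_pos: [0.6003, -0.0248, 0.1305]
tool_rot: [1.942, 2.025, 0.449]
contact_force: [-0.0, -0.2, -3.3]
opening: 0.0343
grip_force: 60.9
t: 15.12
tool_pos: [0.6016, -0.0248, 0.1279]
tool_rot: [1.942, 2.025, 0.449]
contact_force: [0.6, -0.2, -4.3]
opening: 0.0346
grip_force: 60.9
pos [ 0.6016 -0.0248  0.1279] turn/5deg [-0. -0.  0.] shift/30mm now-axes [-0.03  0.05  0.02] after-turn axes [-0.03  0.05  0.02]
```

```bash
python3 -m jog '[[0,0,0,0,0,0.05,-1],[0,0,0,0,0,0,-1]]'
python3 -m jog '[[0,0,0,0,0,0.05,-1],[0,0,0,0,0,0,-1]]'
python3 -m jog '[[0,0,0,0,0,0.05,-1],[0,0,0,0,0,0,-1]]'
```

```text
t: 15.38
tool_pos: [0.6022, -0.0249, 0.1278]
tool_rot: [1.941, 2.026, 0.448]
contact_force: [-7.4, 0.3, 4.6]
opening: 0.0349
grip_force: 62.2
t: 15.62
tool_pos: [0.6026, -0.025, 0.128]
tool_rot: [1.941, 2.027, 0.447]
contact_force: [-16.1, 0.3, 13.4]
opening: 0.0345
grip_force: 63.7
t: 15.88
tool_pos: [0.6029, -0.0251, 0.1281]
tool_rot: [1.941, 2.028, 0.446]
contact_force: [-26.0, -0.9, 23.5]
opening: 0.0349
grip_force: 65.2
```

```bash
python3 -m jog '[[0,0,0,0,0,-0.12,-1],[0,0,0,0,0,0,-1]]'
python3 -m jog '[[0,0,0,0,0,0,0],[0,0,0,0,0,0,0.4],[0,0,0,0,0,0,0.6],[0,0,0,0,0,0,0.6]]'
python3 -m jog '[[0,0,0,0,0,-0.3,0.6],[0,0,0,0,0,-0.6,0.6],[0,0,0,0,0,-0.9,0.6],[0,0,0,0,0,-0.9,0.6],[0,0,0,0,0,-0.9,0.6]]'
python3 -m jog '[[0,0,0,0,0,-0.9,0.6],[0,0,0,0,0,-0.9,0.6],[0,0,0,0,0,-0.5,0.6],[0,0,0,0,0,0,0.6]]'
python3 - <<'E'
from lib import *
s,t=Cam("side"),Cam("top")
bs,bt=[[a for a,b in blobs(c.img,(105,140,60),(125,255,255),20)] for c in(s,t)]; print(bs,bt)
for n in(2,3,4,5):
    C=F(n)+A*.12-.004*(c25*xh+[0,0,s25]); print(n,C.round(4),s.proj(C).round(1),t.proj(C).round(1))
to(np.array([.5434,.4038,.27]),[0,0,-1],xh)
E
```

```text
t: 16.12
tool_pos: [0.6024, -0.0249, 0.1279]
tool_rot: [1.941, 2.024, 0.45]
contact_force: [-4.8, -0.5, 4.2]
opening: 0.0343
grip_force: 62.0
t: 16.62
tool_pos: [0.6022, -0.0248, 0.1273]
tool_rot: [1.941, 2.025, 0.449]
contact_force: [0.2, 0.4, -0.1]
opening: 0.0683
grip_force: 0.0
t: 17.25
tool_pos: [0.556, -0.0267, 0.2267]
tool_rot: [1.941, 2.024, 0.449]
contact_force: [0.6, 0.3, -0.3]
opening: 0.0683
grip_force: 0.0
t: 17.75
tool_pos: [0.5276, -0.0281, 0.2894]
tool_rot: [1.939, 2.023, 0.451]
contact_force: [0.6, 0.5, -0.3]
opening: 0.0686
grip_force: 0.0
[[354.8, 181.3], [334.0, 197.7], [312.5, 214.0], [300.4, 275.0], [289.6, 231.8], [185.9, 343.2]] [[317.5, 181.8], [381.1, 219.8], [348.8, 221.7], [319.4, 224.2], [288.6, 226.8], [377.0, 234.8], [297.2, 240.6], [167.0, 243.0], [75.2, 317.4], [3.6, 298.7]]
2 [0.5728 0.1113 0.1711] [[290.3 231.6]] [[289.5 225.8]]
3 [0.5757 0.0423 0.1711] [[313.4 213.7]] [[320.1 223.7]]
4 [ 0.5786 -0.0266  0.1711] [[335.1 197. ]] [[350.7 221.6]]
5 [ 0.5815 -0.0956  0.1711] [[355.6 181.1]] [[381.2 219.5]]
pos [ 0.527  -0.0279  0.2866] turn/5deg [ 4.99 -0.    0.  ] shift/30mm now-axes [14.35  0.81  0.99] after-turn axes [14.35  1.15  0.55]
```

```bash
python3 -m jog '[[0.5,0,0,0,0,-0.3,0.6],[1,0,0,0,0,-0.3,0.6],[1,0,0,0,0,0,0.6],[1,0,0,0,0,0,0.6],[1,0,0,0,0,0,0.6]]' >/dev/null
python3 -m jog '[[0.5,0,0,0.5,0,0,0.6],[0,0,0,0.9,0,0,0.6],[0,0,0,0.9,0,0,0.6],[0,0,0,0.9,0,0,0.6],[0,0,0,0.9,0,0,0.6]]' >/dev/null
python3 -m jog '[[0,0,0,0.9,0.1,0,0.6],[0,0,0,0.9,0.1,0,0.6],[0,0,0,0.9,0.1,0,0.6],[0,0,0,0.9,0.1,0,0.6],[0,0,0,0.9,0.1,0,0.6]]' >/dev/null
python3 -m jog '[[0,0,0,0.9,0,0,0.6],[0,0,0,0.9,0,0,0.6],[0,0,0,0.9,0,0,0.6],[0,0,0,0.9,0,0,0.6],[0,0,0,0.9,0,0,0.6]]'
python3 - <<'E'
from lib import *
s,t=Cam("side"),Cam("top")
for a,b in(((334,197.7),(348.8,221.7)),((312.5,214),(319.4,224.2)),((354.8,181.3),(381.1,219.8))):print(tri(s,a,t,b))
print(s.c.shape,t.plane((167,243),.118))
to(np.array([.544,.404,.068]),[0,0,-1],xh)
E
```

```text
t: 20.35
tool_pos: [0.5173, 0.3666, 0.3029]
tool_rot: [-2.173, -2.268, 0.003]
contact_force: [0.3, -0.2, 0.1]
opening: 0.0684
grip_force: 0.0
(array([ 0.5782318 , -0.0224742 ,  0.17190294]), np.float64(0.00026812270616748287))
(array([0.57506352, 0.04443597, 0.17209363]), np.float64(0.0016362130661618489))
(array([ 0.58159353, -0.09450637,  0.17109037]), np.float64(0.0021660826441566024))
(3,) [0.54478718 0.40505693 0.118     ]
pos [0.5169 0.3676 0.3025] turn/5deg [-0.03  0.    0.04] shift/30mm now-axes [1.17 0.98 7.81] after-turn axes [1.17 0.95 7.82]
```

Spare1's cap sits at the same height as its racked neighbours (0.172 m), so it is home. Next is spare2.

```bash
python3 -m jog '[[0,0,0,0.58,0.49,0.5,0.6],[0,0,0,0.59,0.49,0.8,0.6],[0,0,0,0,0,0.9,0.6],[0,0,0,0,0,0.9,0.6],[0,0,0,0,0,0.5,0.6]]' >/dev/null
python3 -m jog '[[0,0,0,0,0,0,0.6],[0,0,0,0,0,0,0.6]]'
python3 - <<'E'
from lib import *
s,t=Cam("side"),Cam("top")
print([(a,b) for a,b in blobs(s.img,(105,140,60),(125,255,255),20) if a[0]<220 and a[1]>320])
to(np.array([.544,.404,.068]),[0,0,-1],xh)
E
```

```text
t: 21.32
tool_pos: [0.5469, 0.4016, 0.1976]
tool_rot: [2.174, 2.267, 0.003]
contact_force: [0.1, -0.1, 0.5]
opening: 0.0682
grip_force: 0.0
[([185.8, 343.2], [176, 332, 21, 23, 382])]
pos [0.5471 0.4017 0.1981] turn/5deg [ 0.03 -0.02  0.  ] shift/30mm now-axes [ 0.07 -0.11  4.33] after-turn axes [ 0.08 -0.1   4.34]
```

```bash
python3 -m jog '[[0,0,0,0.08,-0.1,0.9,0.6],[0,0,0,0,0,0.9,0.6],[0,0,0,0,0,0.9,0.6],[0,0,0,0,0,0.9,0.6],[0,0,0,0,0,0.7,0.6]]'
python3 -m jog '[[0,0,0,0,0,0,0.6],[0,0,0,0,0,0,-1],[0,0,0,0,0,0,-1],[0,0,0,0,0,0,-1],[0,0,0,0,0,0,-1]]' 60
python3 -m jog '[[0,0,0,0,0,0,-1],[0,0,0,0,0,0,-1]]'
```

```text
t: 22.05
tool_pos: [0.5436, 0.4038, 0.0669]
tool_rot: [2.174, 2.268, 0.001]
contact_force: [-0.1, -0.2, -1.3]
opening: 0.0683
grip_force: 0.0
t: 22.68
tool_pos: [0.5441, 0.4043, 0.0693]
tool_rot: [2.174, 2.267, 0.004]
contact_force: [-2.8, -0.5, 4.2]
opening: 0.035
grip_force: 60.1
t: 22.92
tool_pos: [0.5441, 0.4043, 0.0693]
tool_rot: [2.174, 2.267, 0.004]
contact_force: [-2.0, -0.7, 6.3]
opening: 0.0347
grip_force: 60.1
```

```bash
python3 -m jog '[[0,0,0,0,0,-0.3,-1],[0,0,0,0,0,-0.6,-1],[0,0,0,0,0,-0.9,-1],[0,0,0,0,0,-0.9,-1],[0,0,0,0,0,-0.9,-1]]' >/dev/null
python3 -m jog '[[0,0,0,0,0,-0.9,-1],[0,0,0,0,0,-0.9,-1],[0,0,0,0,0,-0.9,-1],[0,0,0,0,0,-0.9,-1],[0,0,0,0,0,-0.5,-1]]'
python3 -m jog '[[0,0,0,-0.5,0,0,-1],[0,0,0,-0.8,0,0,-1],[0,0,0,-0.9,0,0,-1],[0,0,0,-0.9,0,0,-1],[0,0,0,-0.9,0,0,-1]]' >/dev/null
python3 -m jog '[[0,0,0,-0.9,-0.2,0,-1],[0,0,0,-0.9,-0.2,0,-1],[0,0,0,-0.9,-0.2,0,-1],[0,0,0,-0.6,-0.1,0,-1],[0,0,0,0,0,0,-1]]'
python3 -m jog '[[-0.5,0,0,0,0,0,-1],[-1,0,0,0,0,0,-1],[-1,0,0,0,0,0,-1],[-1,0,0,0,0,0,-1],[-1,0,0,0,0,0,-1]]' >/dev/null
python3 -m jog '[[-0.5,0,0,0,0,0,-1],[0,0,0,0,0,0,-1],[0,0,0,0,0,0,-1]]'
cat > chk.py <<'E'
from lib import *
to(F(1)+A*(.0693+.098),-A,xh)
s,t=Cam("side"),Cam("top"); o=status.get_obs(); T=R.from_rotvec(o["tool_rot"])
B=o["tool_pos"]+T.apply([0,0,.0693-.1185]); print("expected cap c",B,s.proj(B),t.proj(B))
for c in(s,t): print([(a,b[4]) for a,b in blobs(c.img,(105,140,60),(125,255,255),20)])
E
python3 chk.py
```

```text
t: 24.18
tool_pos: [0.5437, 0.4038, 0.3009]
tool_rot: [2.174, 2.267, 0.005]
contact_force: [0.4, -0.3, -3.3]
opening: 0.0348
grip_force: 60.1
t: 25.42
tool_pos: [0.5311, 0.1823, 0.2973]
tool_rot: [-2.176, -2.265, 0.001]
contact_force: [-0.1, 0.7, -4.0]
opening: 0.0344
grip_force: 60.3
t: 26.42
tool_pos: [0.5315, 0.1842, 0.298]
tool_rot: [1.942, 2.026, 0.448]
contact_force: [-0.7, -0.7, -2.9]
opening: 0.0347
grip_force: 60.6
pos [0.5315 0.1842 0.298 ] turn/5deg [-0.01 -0.    0.  ] shift/30mm now-axes [-0.19 -0.5   2.8 ] after-turn axes [-0.19 -0.5   2.8 ]
expected cap c [0.51105897 0.18314922 0.34275344] [[280.43111841 199.84132328]] [[244.12420156 250.84648717]]
[([354.8, 181.2], 244), ([279.7, 198.2], 366), ([334.2, 197.7], 255), ([313.1, 216.3], 195), ([300.3, 275.3], 1116), ([290.6, 232.6], 238)]
[([317.6, 181.8], 442), ([381.1, 219.8], 213), ([349.3, 222.3], 206), ([319.4, 224.4], 205), ([288.6, 226.3], 182), ([374.1, 235.2], 61), ([286.6, 242.1], 132), ([250.3, 253.3], 69), ([75.3, 317.6], 413), ([3.7, 298.7], 52)]
```

```bash
python3 -m jog '[[0,0,0,-0.1,-0.26,0.3,-1],[0,0,0,-0.09,-0.26,0.6,-1],[0,0,0,0,0,0.8,-1],[0,0,0,0,0,0.7,-1],[0,0,0,0,0,0.4,-1]]' >/dev/null
python3 -m jog '[[0,0,0,0,0,0,-1],[0,0,0,0,0,0,-1]]'
python3 chk.py
python3 - <<'E'
from lib import *
s,t=Cam("side"),Cam("top"); o=[]
W=[F(1)+.07*A+sx*.032*(c25*xh+[0,0,s25])+sy*.032*yr for sx in(-1,1) for sy in(-1,1)]
for c,u,v in((t,230,180),(s,215,180)):
    k=cv2.resize(c.img[v:v+100,u:u+95],None,fx=4,fy=4,interpolation=2)
    for q in c.proj(np.array(W)): cv2.circle(k,(int((q[0]-u+.5)*4),int((q[1]-v+.5)*4)),3,(255,255,0),1)
    o.append(k)
cv2.imwrite("pics/g6.png",np.hstack(o)[:,:,::-1])
E
```

```text
t: 27.4
tool_pos: [0.5534, 0.1792, 0.2161]
tool_rot: [1.941, 2.024, 0.45]
contact_force: [-0.0, -0.2, -2.3]
opening: 0.0347
grip_force: 60.6
pos [0.5534 0.1792 0.2161] turn/5deg [ 0.01 -0.    0.  ] shift/30mm now-axes [ 0.01 -0.    0.02] after-turn axes [ 0.01 -0.    0.02]
expected cap c [0.53266241 0.17841471 0.26129298] [[276.64797628 226.58681933]] [[253.51662681 241.90830795]]
[([332.0, 203.1], 88), ([315.3, 214.2], 166), ([275.9, 225.1], 307), ([300.5, 275.1], 1126)]
[([317.3, 181.8], 440), ([381.1, 219.8], 213), ([349.3, 222.4], 208), ([319.4, 224.4], 205), ([288.4, 226.2], 186), ([365.6, 235.9], 110), ([259.7, 242.9], 51), ([286.7, 242.1], 106), ([75.2, 317.4], 417), ([3.6, 298.7], 52)]
```

View pics/g6.png

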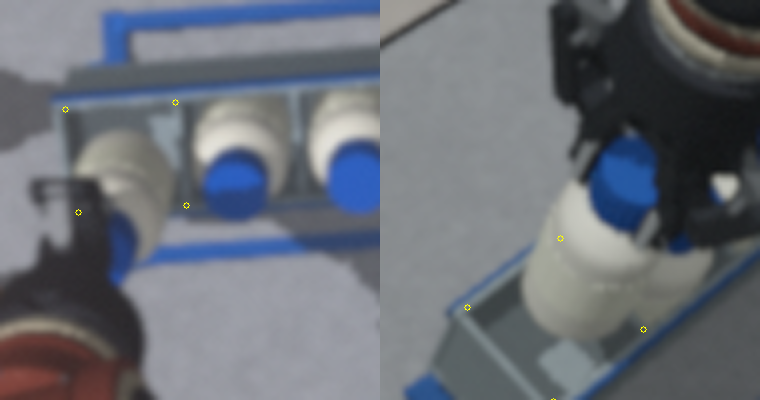

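The markers match cell 1's inner corners (top crop 66,109; 175,102; 186,205; 78,212), and the bottle base is centred between them. I'm lowering it in.

```bash
python3 -m jog '[[0,0,0,0,-0.05,0.3,-1],[0,0,0,0,0,0.3,-1],[0,0,0,0,0,0.3,-1],[0,0,0,0,0,0.3,-1],[0,0,0,0,0,0.3,-1]]'
python3 -m jog '[[0,0,0,0,0,0.3,-1],[0,0,0,0,0,0.3,-1],[0,0,0,0,0,0.3,-1],[0,0,0,0,0,0.2,-1],[0,0,0,0,0,0.1,-1]]'
python3 -m jog '[[0,0,0,0,0,0.2,-1],[0,0,0,0,0,0.1,-1],[0,0,0,0,0,0.1,-1],[0,0,0,0,0,0,-1]]'
python3 - <<'E'
from lib import *
to(F(1)+A*(.0693),-A,xh)
E
```

```text
t: 28.22
tool_pos: [0.5711, 0.1803, 0.1735]
tool_rot: [1.942, 2.025, 0.45]
contact_force: [-0.9, 2.5, -2.0]
opening: 0.0345
grip_force: 60.7
t: 28.85
tool_pos: [0.5861, 0.181, 0.1411]
tool_rot: [1.942, 2.025, 0.45]
contact_force: [-1.9, 5.4, -1.2]
opening: 0.0349
grip_force: 60.9
t: 29.35
tool_pos: [0.5914, 0.1813, 0.1306]
tool_rot: [1.941, 2.025, 0.451]
contact_force: [0.3, 5.6, -2.4]
opening: 0.035
grip_force: 60.9
pos [0.5914 0.1813 0.1306] turn/5deg [ 0.01 -0.01  0.  ] shift/30mm now-axes [-0.01  0.05  0.16] after-turn axes [-0.01  0.05  0.16]
```

```bash
python3 -m jog '[[0,0,0,0.07,0,0,-1],[0,0,0,0,0,0.1,-1],[0,0,0,0,0,0,-1]]'
python3 -m jog '[[0,0,0,0.03,0,0.05,-1],[0,0,0,0,0,0,-1]]'
python3 -m jog '[[0,0,0,0,0,0.05,-1],[0,0,0,0,0,0,-1]]'
```

```text
t: 29.72
tool_pos: [0.5919, 0.1823, 0.1269]
tool_rot: [1.942, 2.025, 0.446]
contact_force: [-0.8, 0.4, -3.1]
opening: 0.0344
grip_force: 60.9
t: 29.98
tool_pos: [0.5924, 0.1832, 0.1269]
tool_rot: [1.942, 2.025, 0.446]
contact_force: [-6.5, -1.8, 3.6]
opening: 0.0349
grip_force: 62.0
t: 30.22
tool_pos: [0.5927, 0.1833, 0.127]
tool_rot: [1.942, 2.026, 0.445]
contact_force: [-15.1, -4.1, 12.8]
opening: 0.0345
grip_force: 63.4
```

Same floor contact as before (z of about 0.127). I'll back off slightly, release and retreat along the axis.

```bash
python3 -m jog '[[0,0,0,-0.03,0,-0.08,-1],[0,0,0,0,0,0,-1]]'
python3 -m jog '[[0,0,0,0,0,0,0],[0,0,0,0,0,0,0.4],[0,0,0,0,0,0,0.6],[0,0,0,0,0,0,0.6]]'
python3 -m jog '[[0,0,0,0,0,-0.3,0.6],[0,0,0,0,0,-0.6,0.6],[0,0,0,0,0,-0.9,0.6],[0,0,0,0,0,-0.9,0.6],[0,0,0,0,0,-0.9,0.6]]' >/dev/null
python3 -m jog '[[0,0,0,0,0,-0.9,0.6],[0,0,0,0,0,-0.9,0.6],[0,0,0,0,0,-0.5,0.6],[0,0,0,0,0,0,0.6]]'
python3 -m jog '[[0.5,0,0,0,0,-0.3,0.6],[1,0,0,0,0,0,0.6],[1,0,0,0,0,0,-1],[1,0,0,0,0,0,-1],[1,0,0,0,0,0,-1]]' >/dev/null
python3 -m jog '[[0.5,0,0,0.5,-0.8,0,-1],[0,0,0,0.5,-0.8,0,-1],[0,0,0,0.5,-0.8,0,-1],[0,0,0,0,0,0,-1]]'
python3 - <<'E'
from lib import *
s,t=Cam("side"),Cam("top")
bs,bt=[[(a,b[4]) for a,b in blobs(c.img,(105,140,60),(125,255,255),20)] for c in(s,t)]; print(bs,bt)
for n in(1,4):
    C=F(n)+A*.12-.004*(c25*xh+[0,0,s25]); print(n,C.round(4),s.proj(C).round(1),t.proj(C).round(1))
for c,x0,y0 in((s,255,340),(t,195,280)):
    m=cv2.inRange(cv2.cvtColor(c.img,cv2.COLOR_RGB2HSV),(0,0,0),(180,255,45))[y0:y0+45,x0:x0+60]
    n,_,st,ce=cv2.connectedComponentsWithStats(m); print([(ce[i]+[x0,y0],st[i]) for i in range(1,n) if st[i,4]>30])
E
```

```text
t: 30.48
tool_pos: [0.5925, 0.1827, 0.1272]
tool_rot: [1.941, 2.025, 0.449]
contact_force: [-0.2, -0.6, -3.5]
opening: 0.0347
grip_force: 60.8
t: 30.98
tool_pos: [0.5927, 0.1829, 0.1275]
tool_rot: [1.941, 2.025, 0.45]
contact_force: [-0.5, 0.2, -0.1]
opening: 0.0684
grip_force: 0.0
t: 32.1
tool_pos: [0.518, 0.18, 0.2899]
tool_rot: [1.939, 2.023, 0.453]
contact_force: [-0.1, 0.7, -0.5]
opening: 0.0683
grip_force: 0.0
t: 33.22
tool_pos: [0.4391, 0.222, 0.2935]
tool_rot: [-2.172, -2.269, 0.002]
contact_force: [0.5, -0.4, -0.3]
opening: -0.0003
grip_force: 0.0
[([354.8, 181.3], 243), ([334.0, 197.8], 262), ([306.3, 213.3], 30), ([300.6, 275.1], 1120), ([282.7, 234.1], 36), ([266.9, 250.2], 305)] [([317.4, 181.9], 436), ([381.1, 219.8], 211), ([349.3, 222.3], 206), ([319.4, 224.3], 197), ([288.5, 226.8], 201), ([296.8, 236.0], 587), ([75.1, 317.3], 411), ([3.6, 298.7], 52)]
1 [0.5699 0.1802 0.1711] [[265.7 250.5]] [[259.  227.8]]
4 [ 0.5786 -0.0266  0.1711] [[335.1 197. ]] [[350.7 221.6]]
[(array([282.73563218, 363.71551724]), array([ 17,  14,  22,  20, 348], dtype=int32))]
[]
```

```bash
python3 - <<'E'
from lib import *
s,t=Cam("side"),Cam("top")
print(s.plane((282.7,363.7),.082),t.plane((219.5,298),.088))
for th in(60,75,90):
    m=(cv2.cvtColor(t.img,cv2.COLOR_RGB2GRAY)<th).astype(np.uint8)[284:316,198:246]; n,_,st,ce=cv2.connectedComponentsWithStats(m); print(th,[(ce[i]+[198,284],st[i]) for i in range(1,n) if st[i,4]>30])
cv2.imwrite("pics/p.png",np.hstack([cv2.resize(c.img[v-40:v+40,u-40:u+40],None,fx=5,fy=5,interpolation=2) for c,u,v in((s,283,370),(t,222,300))])[:,:,::-1])
E
```

```text
[0.40595255 0.29541777 0.082     ] [0.4109735  0.29001225 0.088     ]
60 [(array([226.06796117, 298.75404531]), array([ 18,   0,  21,  32, 309], dtype=int32))]
75 [(array([225.61630695, 299.32613909]), array([ 16,   0,  23,  32, 417], dtype=int32)), (array([202.18181818, 305.67532468]), array([ 0,  3, 11, 29, 77], dtype=int32))]
90 [(array([201.647343  , 304.38647343]), array([  0,   0,  12,  32, 207], dtype=int32)), (array([224.59633028, 298.89541284]), array([ 12,   0,  28,  32, 545], dtype=int32))]
```

View pics/p.png

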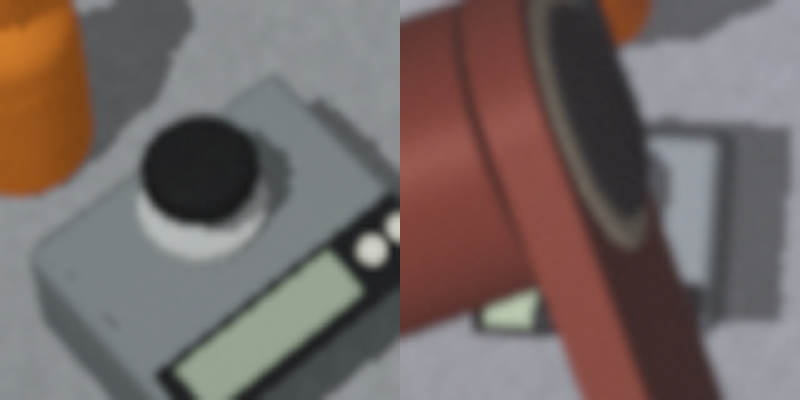

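The side crop shows the plunger head centred at crop (200,168), i.e. pixel (283,363). The arm hides it from above, so I'll use the saved first top picture.

```bash
python3 - <<'E'
from lib import *
s,t=Cam("side"),Cam("top"); g=cv2.imread("pics/top0.png",0)[284:313,205:236]
for th in(40,50,60,70):
    m=(g<th).astype(np.uint8); n,_,st,ce=cv2.connectedComponentsWithStats(m)
    for i in range(1,n):
        if st[i,4]>30: p=ce[i]+[205,284]; print(th,p,st[i],tri(s,(283,363),t,p),t.plane(p,.086))
to(np.array([.408,.292,.09-.03+.02]),[0,0,-1],xh)
E
```

```text
60 [221.68965517 298.6091954 ] [11  9 11 14 87] (array([0.40977898, 0.28944988, 0.07265329]), np.float64(0.003346143418793193)) [0.40926547 0.28523396 0.086     ]
70 [219.16666667 298.86111111] [  7   8  15  15 180] (array([0.40831222, 0.29290341, 0.07874993]), np.float64(0.00032299496371266024)) [0.40883063 0.29130167 0.086     ]
pos [0.4406 0.2211 0.2943] turn/5deg [-0.01  0.   -0.01] shift/30mm now-axes [ 2.41 -0.98  7.14] after-turn axes [ 2.41 -0.99  7.14]
```

```bash
python3 -m jog '[[0,0,0,0.8,-0.33,0,-1],[0,0,0,0.8,-0.33,0.5,-1],[0,0,0,0.8,-0.33,0.9,-1],[0,0,0,0,0,0.9,-1],[0,0,0,0,0,0.9,-1]]' >/dev/null
python3 -m jog '[[0,0,0,0,0,0.9,-1],[0,0,0,0,0,0.9,-1],[0,0,0,0,0,0.9,-1],[0,0,0,0,0,0.5,-1],[0,0,0,0,0,0,-1]]'
python3 - <<'E'
from lib import *
to(np.array([.408,.292,.06]),[0,0,-1],xh)
E
```

```text
t: 34.78
tool_pos: [0.4069, 0.2917, 0.1016]
tool_rot: [-2.174, -2.267, 0.004]
contact_force: [0.1, 0.3, 0.3]
opening: 0.0002
grip_force: 0.0
pos [0.4069 0.2917 0.1016] turn/5deg [-0.03  0.01 -0.  ] shift/30mm now-axes [0.01 0.04 1.39] after-turn axes [0.01 0.04 1.39]
```

```bash
python3 -m jog '[[0,0,0,0,0,0.4,-1],[0,0,0,0,0,0.4,-1],[0,0,0,0,0,0.2,-1],[0,0,0,0,0,0.1,-1],[0,0,0,0,0,0,-1]]'
python3 -m jog '[[0,0,0,0,0,0.1,-1],[0,0,0,0,0,0.1,-1],[0,0,0,0,0,0,-1]]'
python3 -m jog '[[0,0,0,0,0,0.1,-1],[0,0,0,0,0,0.1,-1],[0,0,0,0,0,0,-1]]'
```

```text
t: 35.4
tool_pos: [0.4074, 0.2922, 0.0696]
tool_rot: [-2.174, -2.268, 0.0]
contact_force: [1.4, -0.3, 0.0]
opening: 0.0
grip_force: 0.0
t: 35.78
tool_pos: [0.4072, 0.2921, 0.0634]
tool_rot: [-2.174, -2.268, 0.001]
contact_force: [0.6, -0.8, 0.5]
opening: -0.0002
grip_force: 0.0
t: 36.15
tool_pos: [0.4073, 0.2921, 0.0575]
tool_rot: [-2.174, -2.268, 0.001]
contact_force: [0.2, -0.1, 0.9]
opening: 0.0
grip_force: 0.0
```

```bash
python3 -m jog '[[0,0,0,0,0,0.1,-1],[0,0,0,0,0,0.1,-1],[0,0,0,0,0,0,-1]]'
python3 -m jog '[[0,0,0,0,0,0.1,-1],[0,0,0,0,0,0.1,-1],[0,0,0,0,0,0,-1]]'
```

```text
t: 36.52
tool_pos: [0.4076, 0.2923, 0.052]
tool_rot: [2.174, 2.268, 0.0]
contact_force: [-2.3, -1.0, 5.5]
opening: -0.0001
grip_force: 2.5
t: 36.9
tool_pos: [0.4076, 0.2923, 0.0465]
tool_rot: [2.174, 2.268, 0.0]
contact_force: [-2.3, -2.1, 7.3]
opening: 0.0001
grip_force: 3.9
```

Pressing; force is rising as expected. I'll go on to the stop.

```bash
python3 -m jog '[[0,0,0,0,0,0.1,-1],[0,0,0,0,0,0.05,-1],[0,0,0,0,0,0,-1]]'
python3 -m jog '[[0,0,0,0,0,0.05,-1],[0,0,0,0,0,0.05,-1],[0,0,0,0,0,0,-1]]'
```

```text
t: 37.28
tool_pos: [0.4078, 0.2924, 0.0449]
tool_rot: [2.174, 2.268, -0.002]
contact_force: [-11.2, -5.4, 24.2]
opening: -0.0003
grip_force: 11.9
t: 37.65
tool_pos: [0.408, 0.2924, 0.0447]
tool_rot: [-2.173, -2.268, 0.004]
contact_force: [-17.2, -10.0, 40.6]
opening: 0.0002
grip_force: 19.9
```

Stop reached: the position is stalled at 0.0447 m with 40 N. I'll retreat and check.

```bash
python3 -m jog '[[0,0,0,0,0,-0.3,-1],[0,0,0,0,0,-0.6,-1],[0,0,0,0,0,-0.9,-1],[0,0,0,0,0,-0.9,-1],[0,0,0,0,0,-0.9,-1]]'
python3 -m jog '[[0,0,0,0,-0.5,-0.9,-1],[0,0,0,0,-0.5,-0.9,-1],[0,0,0,0.9,-0.5,-0.5,-1],[0,0,0,0.9,0,0,-1],[0,0,0,0.9,0,0,-1]]'
python3 -m jog '[[0,0,0,0.9,0,0,-1],[0,0,0,0.9,0,0,-1],[0,0,0,0.5,0,0,-1],[0,0,0,0,0,0,-1],[0,0,0,0,0,0,-1]]'
python3 - <<'E'
from lib import *
s,t=Cam("side"),Cam("top")
bs,bt=[[a for a,b in blobs(c.img,(105,140,60),(125,255,255),20)] for c in(s,t)]; print(bs,bt)
for i,n in((0,5),(1,4),(2,3),(3,2),(4,1)): print(n,[s.proj(F(n)+A*.12-.004*(c25*xh+[0,0,s25]))[0].round(1),t.proj(F(n)+A*.12-.004*(c25*xh+[0,0,s25]))[0].round(1)])
for c,u,v in((s,283,363),):
    m=cv2.inRange(cv2.cvtColor(c.img,cv2.COLOR_RGB2HSV),(0,0,0),(180,255,45))[340:385,255:315]; n,_,st,ce=cv2.connectedComponentsWithStats(m); print([(ce[i]+[255,340],st[i]) for i in range(1,n) if st[i,4]>30])
E
```

```text
t: 38.28
tool_pos: [0.4071, 0.292, 0.1467]
tool_rot: [-2.174, -2.267, 0.001]
contact_force: [0.2, 0.2, 1.1]
opening: -0.0002
grip_force: 0.0
t: 38.9
tool_pos: [0.3588, 0.372, 0.2154]
tool_rot: [2.174, 2.268, 0.001]
contact_force: [0.6, 0.0, 1.2]
opening: -0.0003
grip_force: 0.0
t: 39.52
tool_pos: [0.3562, 0.4395, 0.2151]
tool_rot: [2.175, 2.267, -0.001]
contact_force: [-0.6, 1.1, -0.8]
opening: -0.0001
grip_force: 0.0
[[354.8, 181.3], [335.1, 196.0], [267.2, 253.2]] [[317.5, 181.8], [381.1, 219.8], [349.3, 222.3], [319.4, 224.2], [288.5, 226.8], [295.8, 236.0], [65.8, 290.4], [3.8, 298.7]]
5 [array([355.6, 181.1]), array([381.2, 219.5])]
4 [array([335.1, 197. ]), array([350.7, 221.6])]
3 [array([313.4, 213.7]), array([320.1, 223.7])]
2 [array([290.3, 231.6]), array([289.5, 225.8])]
1 [array([265.7, 250.5]), array([259. , 227.8])]
[(array([282.62      , 363.73428571]), array([ 17,  14,  22,  20, 350], dtype=int32)), (array([311.97297297, 378.67567568]), array([53, 34,  7, 11, 37], dtype=int32))]
```

```bash
python3 - <<'E'
from lib import *
s,t=Cam("side"),Cam("top")
m=cv2.inRange(cv2.cvtColor(t.img,cv2.COLOR_RGB2HSV),(105,140,60),(125,255,255)); m=m[214:237,246:274]; ys,xs=np.nonzero(m); print(len(xs))
x,y=np.median(xs)+246,np.median(ys)+214; P=tri(s,(266.9,250.2),t,(x,y)); print(x,y,P, F(1)+A*.12)
d=P[0]-A*.12-F(1); print("in cell xyz mm",1e3*d@(c25*xh+[0,0,s25]),1e3*d@yr,1e3*d@A)
P=tri(s,(334,197.8),t,(349.3,222.3)); d=P[0]-A*.12-F(4); print("cell4",1e3*d@(c25*xh+[0,0,s25]),1e3*d@yr,1e3*d@A, status.get_obs()["contact_force"])
E
```

```text
198
259.0 229.0 (array([0.56696406, 0.17966801, 0.17381615]), np.float64(0.00021968706803832837)) [0.57354925 0.18035088 0.17275693]
in cell xyz mm -5.54112669706425 -0.4063309237848774 3.752581181917856
cell4 -4.59315105221716 3.6383473319270836 0.8613605692029229 [-0.30137108  0.25753386  0.26461708]
```

Both spares sit at the same depth as their neighbours and the plunger is back up, so I'm handing in.

```bash
python3 -c "
from station import finish_job; print(finish_job())"
```

```text
the job is handed in; nothing more can be done
None
```

I put the two spare bottles into cells 4 and 1, where their caps line up in depth with the racked bottles', then pressed the timer plunger to its stop and saw it return; the job is handed in at about 40 s, and no verdict was shown.

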